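# Turn the stamp to the front of the bench carousel

## Robot

A 6-joint arm with a two-finger parallel gripper is mounted at the origin on the work surface; the furniture and walls round the work are solid. World frame = base frame: x ahead of the robot, y to its left, z up, the work surface at z = 0. Lengths are in m, angles in rad, forces in N, time in s.
With the tool pointing down it reaches from about 0.225 to 0.875 m from the base axis. Payload 3.4 kg.
Tool frame: the origin (TCP) lies between the finger pads; the fingertips stand 11 mm ahead of it and the grasp point (between the pads) lies 8 mm behind it; z points along the fingers, y is the direction in which the jaws open and shut (so a half turn about z gives the same grasp; the last joint's range is limited). The gripper opens to 85 mm and grips with 20 to 120 N. Pads are 22 mm wide; open, the fingers measure 114 mm over their backs; the gripper's body (76 mm by 85 mm) begins 54 mm behind the grasp point. The pads swing forward as they close: fully open they stand 13 mm farther back than shut.
Start: joints at [0.986, 0.276, 1.505, -0, 1.361, -0.121], TCP at [0.257, 0.514, 0.202] pointing down, gripper open.
Joint ranges: [-2.89, 2.89], [-0.75, 2.08], [0.22, 2.7], [-1.18, 4.32], [0.11, 2.71], [-2.7, 2.7]. Speed limits (rad/s): [2.57, 2.57, 3.14, 3.14, 3.14, 3.14].

## Interface

Orientations are given as a unit quaternion [w, x, y, z].
In Python, from rig import manip gives the robot as it stands. The module is installed in compiled form; this text tells all that it offers.
- The arm moves only by the tool move_arm, never from a script. Its argument "series" is a list that holds one entry, the list of rows, each a list of 7 numbers: the shift along the world's x, y, z in m, then the turn, a rotation vector about the world's x, y, z in rad, then the finger opening in m, from 0 to 0.0854. A call has 1 to 20 rows; each row shifts and turns the commanded pose from where the row before left it; what a row does not reach is not made up. A row lasts 1/12 s, in which the tool goes at most 41.7 mm and 7.16 degrees, less where a joint would pass 70% of its speed; a pose out of reach is approached as far as the arm can. A call with a gripper value outside its range is refused whole. The fingers move at their own pace and stop on an object; "newtons" is the grip in N (left out, the last holds). Time passes only in rows, so rows that do not move let the fingers close. It gives the time, the measured TCP pose, the force and the opening at its end, in the units of the state.
- manip.get_state(): the state, without advancing time (a new reading comes with each control period).
- manip.get_image(name): name is "scene" or "top" or "wrist"; returns a dict with "color" (480x640x3 uint8, red, green, blue), "fx", "fy", "cx", "cy" (pixels), "k1" (the pictures are not rectified: a ray, as slopes to the right and down, at radius r is drawn at 1 + k1 r^2 times it, then the intrinsics apply), "R" (3x3) and "t" (3): a world point X has camera coordinates R X + t; the wrist camera has in their place "tool_from_camera" (4x4, takes a point from camera to tool coordinates, whose origin is the TCP and whose axes are the flange's). Camera axes: x right, y down, z forward; pixel columns grow to the right and rows downward; lengths in m; the calibration is good to about 2 mm. A picture is of the moment at which its call begins: read the wrist's pose just before it. There is no depth.
- manip.sign_off(): hands the job in, once; it reports no verdict.
The state is a dict: "clock": time; "qpos": joint angles; "qd": joint speeds; "effort": joint torques, N m; "position": TCP position; "ee_rot": TCP orientation; "contact_force": force on the tool from outside, world axes, zero at the start; "moment": the same for the moment, N m; "width": finger opening in m.
Only numpy, scipy, OpenCV 4.12 (cv2) and the standard library are available. Lean on these libraries where they do the work, as an engineer would, in place of code of your own. Each camera call takes 0.05 s, during which the arm holds its last target.

## Task

The white supply turntable has been left with the wrong thing in front. Turn it by pushing the blue tabs on its rim with the fingers until the red-capped stamp stands in line with the yellow arrow on the base, right behind the arrow's tip, and leave it standing still there. Do not touch or lift the things standing on the turntable, keep them all upright in their places, and leave the other things on the bench where they are.

Things in the scene. Friction and masses are not known exactly. Their poses are not given: they have to be found in the camera images.
- turntable_base: Black foot of the turntable, fixed to the bench, 224 mm across; a flat tongue 60 mm wide and 8 mm high sticks out from under the platter at the front, to 210 mm from the axis, with a yellow arrow on it that points to the axis. Origin: on the turning axis at bench height. Its -x axis points from the axis along the tongue (to the front, roughly toward the robot), z up.
- front_spot (a point): Point on the platter's top surface, 75 mm from the axis on the line of the arrow (front side), where the stamp's centre should come; fixed to the base.
- platter: White round platter, 300 mm across, top 28 mm above the bench, with a black mat and a thin lip of 125 mm radius. Turns either way without end and stays where it is left: 1 to 3 N on a tab moves it, it does not coast. Origin: on the axis, 16 mm above the bench, z up; its yaw is its turn. The four things stand 75 mm from the axis, midway between the tabs, in any order.
- tab (a point): Middle of one of four equal blue finger tabs on the platter's rim, 140 mm from the axis and 55 mm above the bench; the others stand 90, 180 and 270 degrees further round. Each is an upright plate 10 mm thick along the rim, from 126 to 154 mm from the axis, its top 82 mm above the bench; its foot is 22 mm wide, 34 mm above the bench.
- stamp: Self-inking stamp standing loose on the platter: red cap on black legs, 36 x 56 x 71 mm high, so its top is 99 mm above the bench. Origin: centre of its underside. This is what must come to the front.
- jar: Small white jar of supplies with a green cap, standing loose on the platter, 60 mm across, 62 mm high. Origin: centre of its underside.
- label_roll: Roll of white labels standing loose on the platter, 85 mm across, 64 mm high. Origin: centre of its underside.
- note_pad: Yellow note block lying loose on the platter, 70 x 76 x 14 mm. Origin: centre of its underside.
- tape_roll: Roll of brown packing tape, 116 mm across, 48 mm high, lying on the bench to the left; leave it. Origin: centre of its underside.
- mug: Orange mug, 81 mm across without its handle, 101 mm high, on the bench to the left; leave it. Origin: near the centre of its underside.
- stapler: Red and black stapler, 145 x 36 x 47 mm high, on the bench to the near left; leave it. Origin: centre of its underside.
Not all that is in view belongs to the job. What is meant by the note_pad is not purple or turquoise, and is the larger of those in its own colour.

How it is judged:
By the outcome, as a careful person would: the job done as asked, in the order asked, and still so for the second after the job is handed in, with the robot touching nothing.
It also fails if it takes over 61 s, if anything falls off the work surface, if the arm or the gripper's body presses on something with over 40 N, if the wrist force passes 120 N, or if a joint passes its speed limit or range.

## Working session

There is one attempt and no reset: what is moved stays moved. The work goes in short steps, Python scripts to look and compute and a tool call to move; the robot and the scene stay as the last step left them, time stands still between calls to the robot, and variables do not carry over. Pictures are saved under pics/ and viewed, and the job is handed in when it is done.

Besides the shell and the picture viewer there is one more tool, called after "Call:" by a JSON object that holds its "op" and its "data", one argument or row to a line. move_arm: Moves the arm, as the interface text tells. Its arguments: {"type":"object","properties":{"series":{"type":"array"},"newtons":{"type":"number"}},"required":["series"]}

```bash
mkdir -p pics; cat > h.py <<'E'
from rig import manip
import numpy as np, cv2
def save(name,fn):
    im=manip.get_image(name); cv2.imwrite('pics/'+fn,im['color'][:,:,::-1]); return im
def ray(im,u,v,st=None):
    p=cv2.undistortPoints(np.array([[[u,v]]],float),np.array([[im['fx'],0,im['cx']],[0,im['fy'],im['cy']],[0,0,1]]),np.array([im['k1'],0,0,0,0.]))[0,0]
    return p
def onplane(im,u,v,z):
    p=ray(im,u,v); R=np.array(im['R']);t=np.array(im['t'])
    d=R.T@np.array([p[0],p[1],1]); c=-R.T@t
    return c+d*(z-c[2])/d[2]
E
python3 - <<'E'
from h import *
for n in ('scene','top'):
    im=save(n,n+'0.png'); print(n,im['fx'],im['k1'],-np.array(im['R']).T@im['t'])
s=manip.get_state(); print(s['clock'],s['position'],s['ee_rot'],s['contact_force'],s['width'])
E
```

```text
scene 526.3481026231786 -0.11125536442878659 [-0.19081795  1.36960837  0.75871421]
top 586.077039703901 0.030123375503242518 [0.12140091 0.06723584 1.67679175]
0.1 [0.25695537 0.51379917 0.20152089] [-2.85169682e-04  2.29838041e-01  9.73228533e-01 -7.84848665e-04] [-0.59260162  0.02472194  0.23065369] 0.08542900292824195
```

View pics/top0.png

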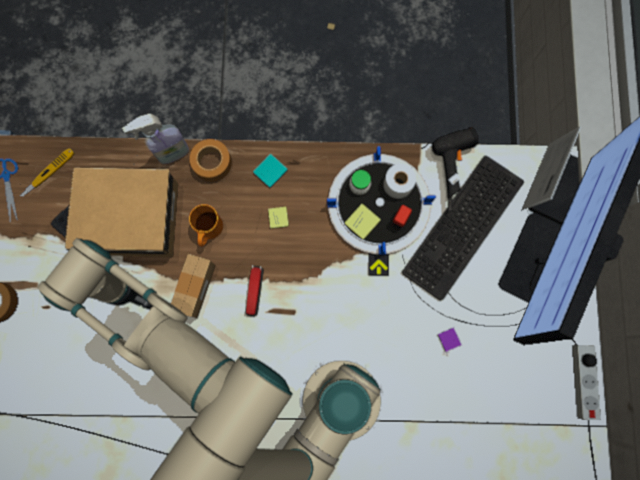

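View pics/scene0.png

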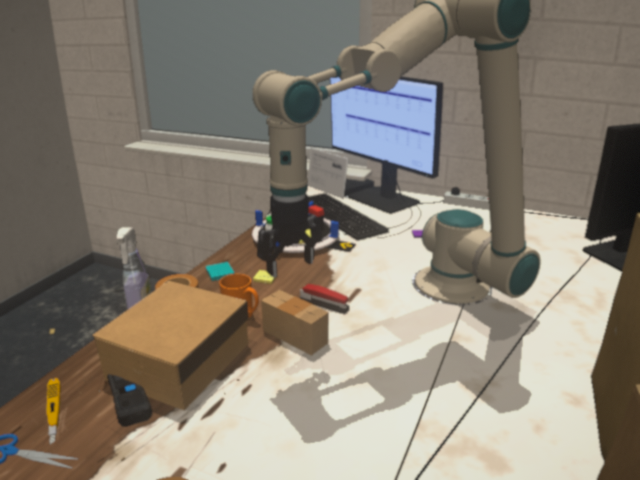

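The top view shows the platter centred near (380,203), the arrow at (378,266), the red stamp at (402,215), and tabs at (378,154), (430,200), (378,250) and (332,202). The stamp has to turn clockwise as seen from above. Next I'll measure these.

```bash
cat > m.py <<'E'
from h import *
def measure(fn):
    im=save('top',fn); c=im['color']; hsv=cv2.cvtColor(c,cv2.COLOR_RGB2HSV)
    roi=np.zeros(c.shape[:2],np.uint8); roi[135:285,310:450]=255
    def comps(lo,hi,mn=8):
        m=cv2.inRange(hsv,lo,hi)&roi
        n,l,s,ce=cv2.connectedComponentsWithStats(m)
        return [(s[i,4],ce[i],s[i,:4]) for i in range(1,n) if s[i,4]>=mn],m
    big=cv2.resize(c[135:285,310:450],None,fx=5,fy=5,interpolation=cv2.INTER_CUBIC)
    big=cv2.resize(big,(560,600)); cv2.imwrite('pics/z'+fn,big[:,:,::-1])
    out={}
    for nm,lo,hi,z in (('blue',(105,150,50),(125,255,255),.07),('red',(0,170,90),(6,255,255),.099),('red2',(172,170,90),(180,255,255),.099),('yellow',(25,150,150),(32,255,255),.008),('green',(50,120,80),(75,255,255),.09)):
        for a,ce,bb in comps(lo,hi)[0]:
            p=onplane(im,*ce,z); print(nm,a,ce.round(1),bb,p.round(4)); out.setdefault(nm,[]).append(p)
    return im,out
E
python3 - <<'E'
from m import *
im,o=measure('top1.png')
E
```

```text
blue 57 [377.3 153.9] [374 147   7  13] [ 0.6896 -0.0928  0.07  ]
blue 59 [428.6 199.4] [424 196  11   8] [ 0.5575 -0.238   0.07  ]
blue 64 [331.1 202.4] [327 199   9   8] [0.5433 0.0376 0.07  ]
blue 65 [381.9 248.7] [379 242   7  13] [ 0.4129 -0.1057  0.07  ]
red 216 [402.6 214.4] [394 205  18  20] [ 0.5054 -0.1601  0.099 ]
yellow 65 [378.  264.4] [371 260  16   9] [ 0.3782 -0.1013  0.008 ]
yellow 21 [378.3 270. ] [377 267   4   7] [ 0.3618 -0.102   0.008 ]
green 288 [360.7 178.7] [352 170  19  19] [ 0.6084 -0.0443  0.09  ]
```

```bash
ls pics
```

```text
scene0.png
top0.png
top1.png
ztop1.png
```

View pics/ztop1.png

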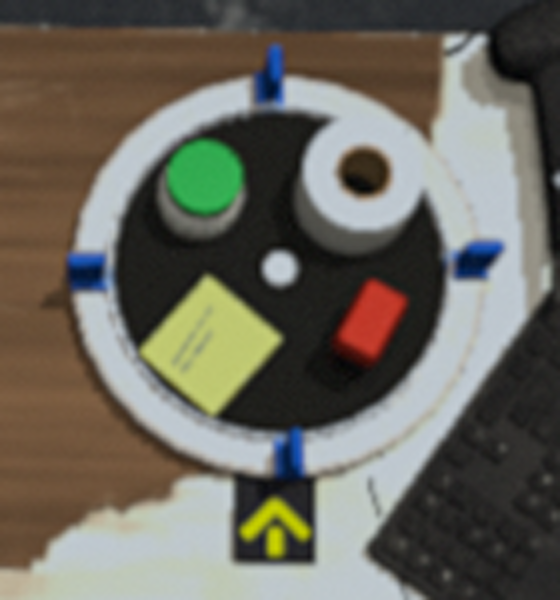

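Axis is at about (0.551, -0.100), the platter yaw is about 2.8°, and the stamp bears about -126°, so it needs roughly 53° clockwise. I'll push the front tab toward +y with shut fingers. First I approach high up.

Call:
{"op": "move_arm", "data": {
  "series": [
    [[0.0079,-0.0332,0,0,0,0.0406,0],[0.0079,-0.0332,0,0,0,0.0406,0],[0.0079,-0.0332,0,0,0,0.0406,0],[0.0079,-0.0332,0,0,0,0.0406,0],[0.0079,-0.0332,0,0,0,0.0406,0],[0.0079,-0.0332,0,0,0,0.0406,0],[0.0079,-0.0332,0,0,0,0.0406,0],[0.0079,-0.0332,0,0,0,0.0406,0],[0.0079,-0.0332,0,0,0,0.0406,0],[0.0079,-0.0332,0,0,0,0.0406,0],[0.0079,-0.0332,0,0,0,0.0406,0],[0.0079,-0.0332,0,0,0,0.0406,0],[0.0079,-0.0332,0,0,0,0.0406,0],[0.0079,-0.0332,0,0,0,0.0406,0],[0.0079,-0.0332,0,0,0,0.0406,0],[0.0079,-0.0332,0,0,0,0.0406,0],[0.0079,-0.0332,0,0,0,0.0406,0],[0.0079,-0.0332,0,0,0,0.0406,0],[0.0079,-0.0332,0,0,0,0.0406,0],[0.0079,-0.0332,0,0,0,0.0406,0]]
  ]
}}

```text
clock: 1.82
position: [0.4151, -0.1514, 0.2022]
ee_rot: [-0.0, -0.174, 0.985, 0.0]
contact_force: [-0.2, -0.1, -0.2]
width: 0.0
```

```bash
python3 - <<'E'
from h import *
s=manip.get_state(); print(s['position'],s['ee_rot'],s['qpos'])
im=save('wrist','w1.png'); print(im['tool_from_camera'])
im=save('top','top2.png')
E
```

```text
[ 0.41506812 -0.15141495  0.20220935] [-4.69547285e-06 -1.73895560e-01  9.84764086e-01  1.68699761e-04] [-5.07754574e-01  7.32024297e-02  1.76393253e+00  2.65225973e-04
  1.30467781e+00 -2.42818894e+00]
[[-1.49637110e-03 -9.56939624e-01 -2.90283168e-01  7.39178918e-02]
 [ 9.99998880e-01 -1.42481081e-03 -4.57868434e-04  5.17484974e-04]
 [ 2.45538511e-05 -2.90283528e-01  9.56940684e-01 -1.72340584e-01]
 [ 0.00000000e+00  0.00000000e+00  0.00000000e+00  1.00000000e+00]]
```

View pics/w1.png

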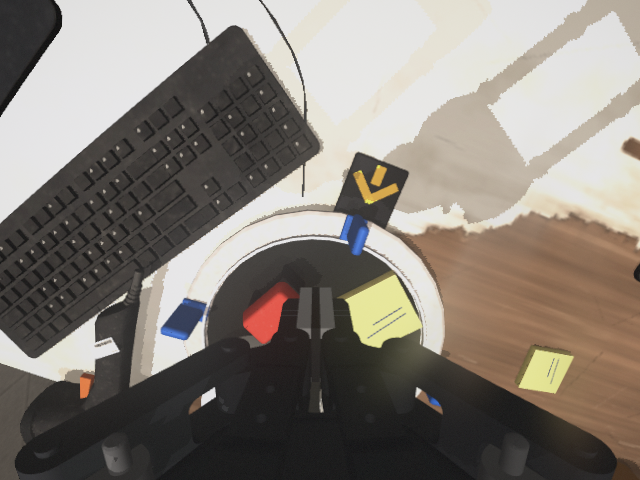

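View pics/top2.png

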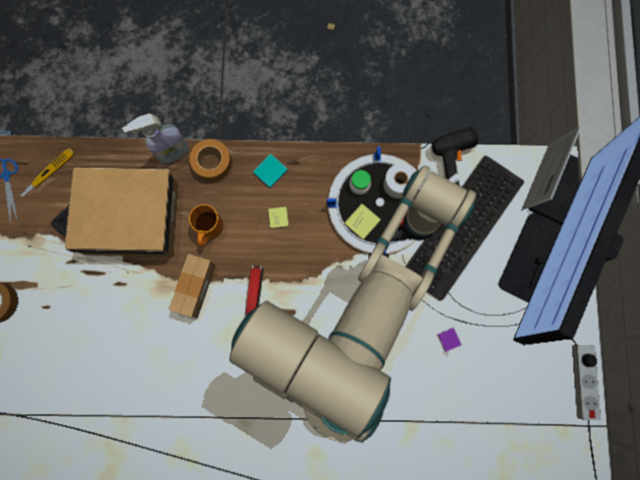

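The wrist view shows the front tab at (355,235), the right tab at (185,320), and the stamp under the gripper at (270,310). The landing spot on the rim between those two tabs is clear. Descending.

Call:
{"op": "move_arm", "data": {
  "series": [
    [[0,0.001,-0.034,0,0,0,0],[0,0.001,-0.034,0,0,0,0],[0,0,-0.034,0,0,0,0],[0,0,-0.034,0,0,0,0],[0,0,0,0,0,0,0]]
  ]
}}

```text
clock: 2.33
position: [0.4099, -0.1444, 0.0613]
ee_rot: [-0.005, -0.173, 0.985, 0.004]
contact_force: [-1.2, 1.0, 0.1]
width: 0.0002
```

```bash
python3 - <<'E'
from h import *
s=manip.get_state(); print(s['position'],s['ee_rot'],s['contact_force'])
im=save('wrist','w2.png')
im=save('scene','s2.png'); cv2.imwrite('pics/zs2.png',cv2.resize(im['color'][150:300,200:400,::-1],(800,600),interpolation=cv2.INTER_CUBIC))
C=np.array([.551,-.1]);th0=np.radians(200)
for a in range(0,64,3):
    th=np.radians(200-a); print(a,(C+.145*np.array([np.cos(th),np.sin(th)])).round(4))
E
```

```text
[ 0.40990259 -0.14435836  0.06127302] [-0.00519737 -0.17314708  0.98487283  0.00431118] [-1.23916079  0.96582072  0.1417533 ]
0 [ 0.4147 -0.1496]
3 [ 0.4123 -0.1424]
6 [ 0.4103 -0.1351]
9 [ 0.4087 -0.1277]
12 [ 0.4074 -0.1202]
15 [ 0.4066 -0.1126]
18 [ 0.4061 -0.1051]
21 [ 0.406  -0.0975]
24 [ 0.4064 -0.0899]
27 [ 0.4071 -0.0823]
30 [ 0.4082 -0.0748]
33 [ 0.4097 -0.0674]
36 [ 0.4116 -0.06  ]
39 [ 0.4139 -0.0528]
42 [ 0.4166 -0.0457]
45 [ 0.4196 -0.0387]
48 [ 0.423  -0.0319]
51 [ 0.4267 -0.0253]
54 [ 0.4308 -0.0189]
57 [ 0.4352 -0.0127]
60 [ 0.4399 -0.0068]
63 [ 0.445  -0.0011]
```

View pics/w2.png

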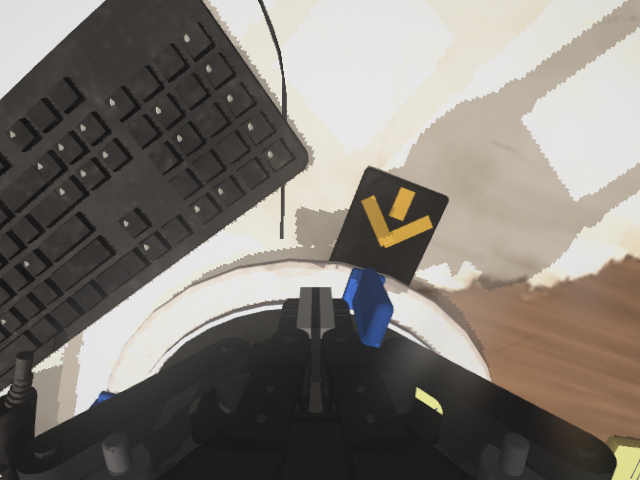

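View pics/zs2.png

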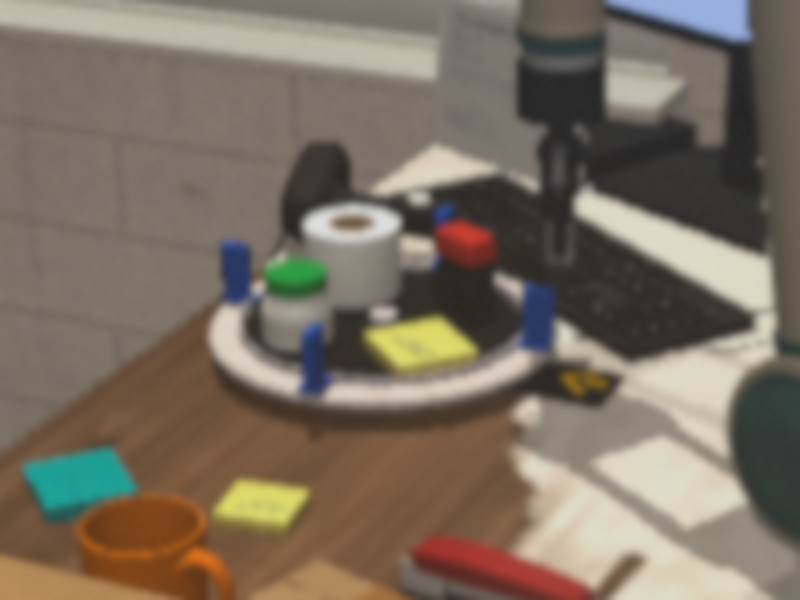

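```bash
python3 - <<'E'
from h import *
s=manip.get_state(); print(s['clock'],s['position'],s['ee_rot'],s['contact_force'],s['qpos'],s['qd'].round(3) if hasattr(s['qd'],'round') else s['qd'])
im=save('scene','s3.png'); cv2.imwrite('pics/zs3.png',cv2.resize(im['color'][150:300,200:400,::-1],(800,600),interpolation=cv2.INTER_CUBIC))
K=np.array([[im['fx'],0,im['cx']],[0,im['fy'],im['cy']],[0,0,1]])
P=np.array([s['position'],np.array(s['position'])-[0,0,.011],[.413,-.1057,.07],[.6896,-.0928,.07],[.551,-.1,.028]])
px=cv2.projectPoints(P,cv2.Rodrigues(np.array(im['R']))[0],np.array(im['t']),K,np.array([im['k1'],0,0,0.]))[0][:,0]
print(px,(px-[200,150])*4)
E
```

```text
2.4333 [ 0.41447215 -0.14683109  0.06603932] [-0.00108642 -0.17331483  0.98486534  0.00102271] [ 0.53763484 -0.67078926  0.29641716] [-4.99179675e-01  2.04305743e-01  1.98660050e+00  2.99074703e-04
  9.53660576e-01 -2.41853872e+00] [-0.003 -0.036 -0.062 -0.    -0.004 -0.004]
[[338.46823473 222.2046744 ]
 [338.42091919 225.20863988]
 [334.19684549 225.63117073]
 [259.28599945 214.24954325]
 [296.11855    231.03819422]] [[553.87293891 288.81869759]
 [553.68367677 300.83455953]
 [536.78738194 302.52468291]
 [237.14399781 256.998173  ]
 [384.47419999 324.15277687]]
```

View pics/zs3.png

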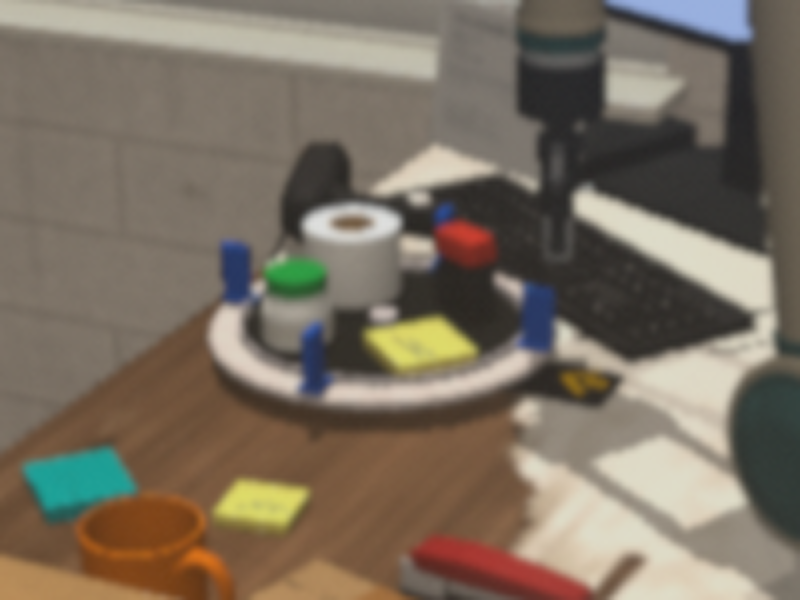

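```bash
python3 - <<'E'
from h import *
s=manip.get_state(); print(s['clock'],s['position'],s['width'])
w=save('wrist','w3.png')
T=np.linalg.inv(w['tool_from_camera'])
def pr(X):
    c=T[:3,:3]@np.array(X)+T[:3,3]; a=c[:2]/c[2]; a=a*(1+w['k1']*(a@a)); return (a*[w['fx'],w['fy']]+[w['cx'],w['cy']]).round(1)
for z in (-.05,-.03,-.02,-.008,0,.011): print(z,pr([0,0,z]),pr([.011,0,z]))
im=save('scene','s4.png'); cv2.imwrite('pics/zs4.png',cv2.resize(im['color'][180:250,300:370,::-1],(600,600),interpolation=cv2.INTER_NEAREST))
cv2.imwrite('pics/zw3.png',cv2.resize(w['color'][230:430,220:440,::-1],(660,600)))
E
```

```text
2.4833 [ 0.41602356 -0.14774914  0.06736851] -5.5381189303461596e-05
-0.05 [314.2 329.5] [314.2 304.5]
-0.03 [314.3 305.9] [314.3 283.4]
-0.02 [314.4 296.1] [314.3 274.7]
-0.008 [314.4 285.7] [314.4 265.5]
0 [314.5 279.5] [314.4 260. ]
0.011 [314.5 271.7] [314.5 253.2]
```

View pics/zs4.png

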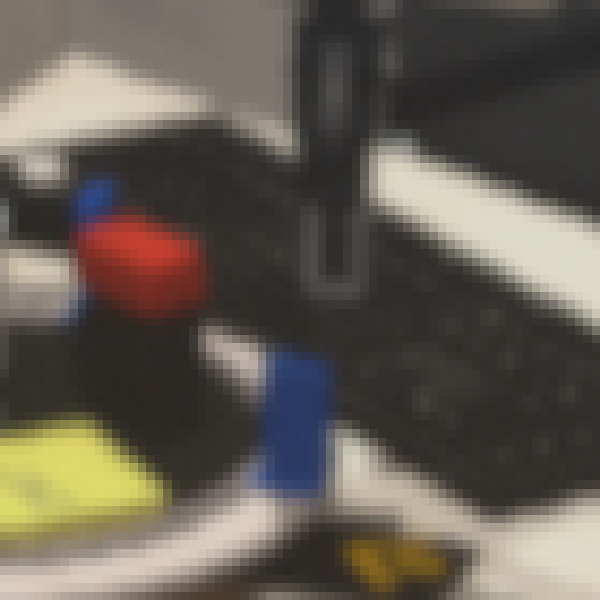

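View pics/zw3.png

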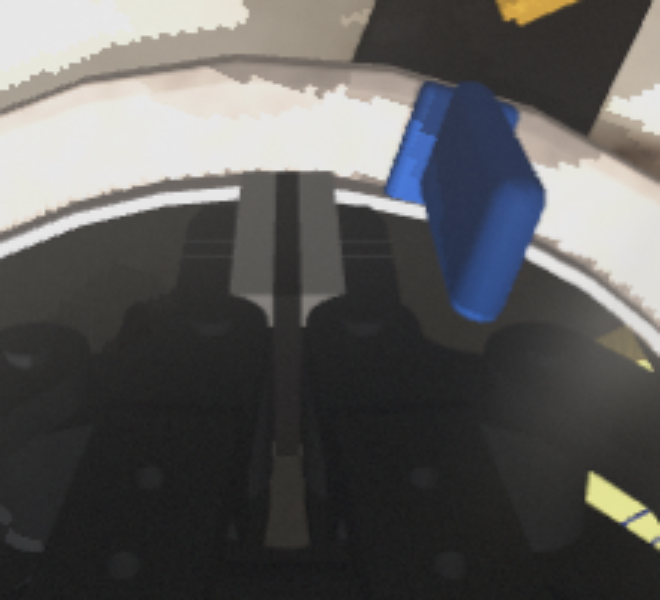

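```bash
python3 - <<'E'
from h import *
from scipy.spatial.transform import Rotation as Ro
s=manip.get_state(); q=s['ee_rot']; print(s['position'],s['qpos'])
R=Ro.from_quat([q[1],q[2],q[3],q[0]]).as_matrix()
w=save('wrist','w4.png')
T=np.linalg.inv(w['tool_from_camera'])
def pr(X):
    c=T[:3,:3]@np.array(X)+T[:3,3]; a=c[:2]/c[2]; a=a*(1+w['k1']*(a@a)); return (a*[w['fx'],w['fy']]+[w['cx'],w['cy']]).round(1)
for p in ([.397,-.1065,.082],[.425,-.1055,.082],[.411,-.106,.034],[.3782,-.1013,.008],[.3618,-.102,.008]):
    print(p,pr(R.T@(np.array(p)-s['position'])))
E
```

```text
[ 0.41707748 -0.14845302  0.06840833] [-4.99443630e-01  2.01473813e-01  1.98292561e+00  1.07754851e-04
  9.52831632e-01 -2.41878477e+00]
[0.397, -0.1065, 0.082] [408.5 281.9]
[0.425, -0.1055, 0.082] [387.6 329.6]
[0.411, -0.106, 0.034] [381.1 270.5]
[0.3782, -0.1013, 0.008] [399.6 216.2]
[0.3618, -0.102, 0.008] [408.5 193.3]
```

View pics/w4.png

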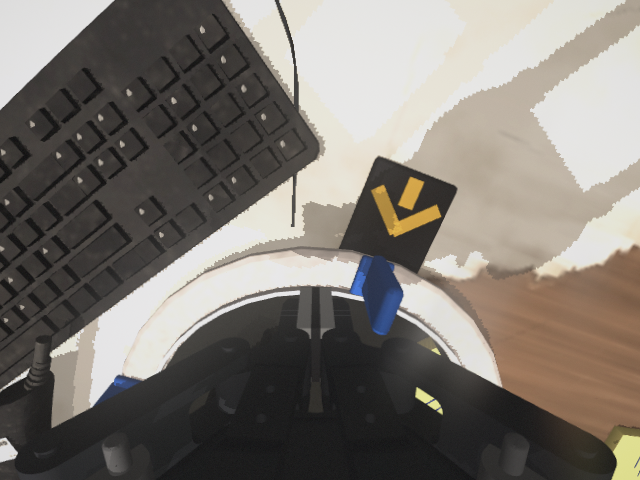

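Both the scene view (tip at about (338,214)) and the wrist view (tip at row 287) put the fingertip near z≈0.097. That is about 30 mm above the TCP, where the text says 11 mm below. At this height it would pass over the tab, so I'll descend in guarded steps and watch the force.

Call:
{"op": "move_arm", "data": {
  "series": [
    [[0,0,-0.004,0,0,0,0],[0,0,-0.004,0,0,0,0],[0,0,-0.004,0,0,0,0],[0,0,0,0,0,0,0],[0,0,0,0,0,0,0],[0,0,0,0,0,0,0]]
  ]
}}

```text
clock: 3.13
position: [0.4152, -0.1477, 0.0542]
ee_rot: [-0.0, -0.173, 0.985, 0.0]
contact_force: [0.5, -0.4, -0.5]
width: 0.0001
```

```bash
cat > tip.py <<'E'
from h import *
import sys
n=sys.argv[1]
s=manip.get_state(); print(s['clock'],s['position'],s['ee_rot'],s['contact_force'],s['moment'],s['width'])
im=save('scene','sc'+n+'.png')
K=np.array([[im['fx'],0,im['cx']],[0,im['fy'],im['cy']],[0,0,1]])
p=np.array(s['position'])
P=np.array([p,p-[0,0,.011],p+[0,0,.03]])
print(cv2.projectPoints(P,cv2.Rodrigues(np.array(im['R']))[0],np.array(im['t']),K,np.array([im['k1'],0,0,0.]))[0][:,0])
a=cv2.resize(im['color'][180:250,300:370,::-1],(400,400),interpolation=cv2.INTER_CUBIC)
w=save('wrist','wc'+n+'.png'); b=cv2.resize(w['color'][230:430,220:440,::-1],(400,400))
cv2.imwrite('pics/c'+n+'.png',np.hstack([a,b]))
E
python3 tip.py 1
```

```text
3.1333 [ 0.41518614 -0.14770625  0.05424844] [-1.11455246e-04 -1.73189376e-01  9.84888527e-01  1.33107136e-04] [ 0.45708705 -0.44596831 -0.47636862] [-0.00756473 -0.04390441 -0.07542402] 7.32184975309204e-05
[[338.31907838 225.29603626]
 [338.27208511 228.28210353]
 [338.44737933 217.07362404]]
```

View pics/c1.png

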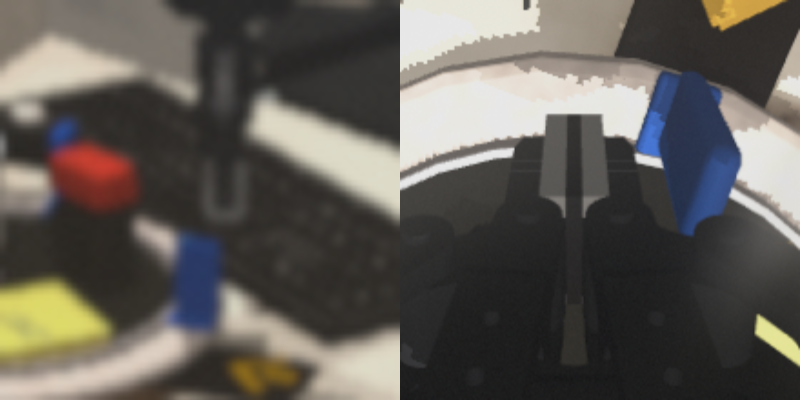

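Scene tip is at row ≈218.5, which puts the tip at z≈0.08, about tab-top height. No contact yet. Continuing down.

Call:
{"op": "move_arm", "data": {
  "series": [
    [[0,0,-0.004,0,0,0,0],[0,0,-0.004,0,0,0,0],[0,0,-0.002,0,0,0,0],[0,0,0,0,0,0,0],[0,0,0,0,0,0,0],[0,0,0,0,0,0,0]]
  ]
}}

```text
clock: 3.73
position: [0.4153, -0.1477, 0.0443]
ee_rot: [-0.0, -0.173, 0.985, 0.0]
contact_force: [0.1, 0.4, 0.3]
width: 0.0002
```

```bash
python3 tip.py 2
```

```text
3.7333 [ 0.41530136 -0.14771859  0.04427467] [-1.99974808e-05 -1.73253622e-01  9.84877240e-01  6.79491206e-05] [0.06272004 0.43099113 0.34828421] [ 0.04091708 -0.04694683 -0.03503367] 0.00018680161843597057
[[338.24626588 227.9973031 ]
 [338.19938095 230.96935403]
 [338.37428221 219.81337254]]
```

View pics/c2.png

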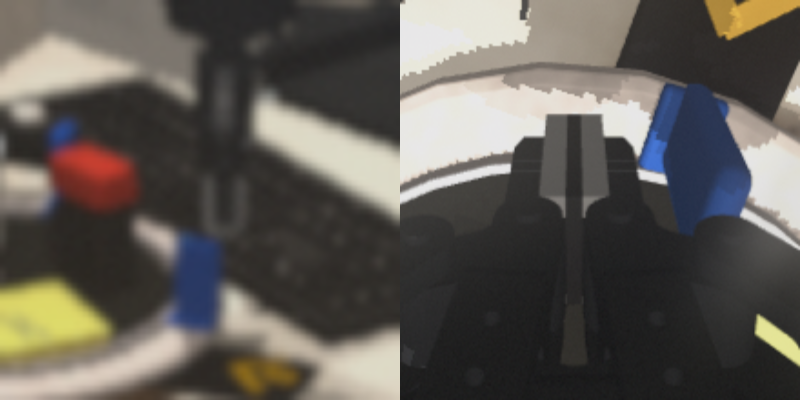

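Call:
{"op": "move_arm", "data": {
  "series": [
    [[0,0,-0.002,0,0,0,0],[0,0,-0.002,0,0,0,0],[0,0,-0.002,0,0,0,0],[0,0,0,0,0,0,0],[0,0,0,0,0,0,0],[0,0,0,0,0,0,0]]
  ]
}}

```text
clock: 4.33
position: [0.4152, -0.1477, 0.0383]
ee_rot: [-0.0, -0.173, 0.985, 0.0]
contact_force: [1.1, -1.7, -0.9]
width: 0.0
```

Call:
{"op": "move_arm", "data": {
  "series": [
    [[0,0,-0.002,0,0,0,0],[0,0,-0.002,0,0,0,0],[0,0,0,0,0,0,0],[0,0,0,0,0,0,0],[0,0,0,0,0,0,0]]
  ]
}}

```text
clock: 4.75
position: [0.4152, -0.1477, 0.0343]
ee_rot: [-0.0, -0.173, 0.985, 0.0]
contact_force: [0.0, -0.6, -0.3]
width: -0.0003
```

```bash
python3 tip.py 3
```

```text
4.75 [ 0.41524094 -0.14769361  0.03428677] [-3.71685225e-05 -1.73233791e-01  9.84880727e-01  7.77019203e-05] [ 0.00502496 -0.63485005 -0.33984377] [0.03108015 0.0162969  0.01099195] -0.00025868780258935176
[[338.21743518 230.7022013 ]
 [338.17054303 233.66039138]
 [338.34548327 222.55632312]]
```

View pics/c3.png

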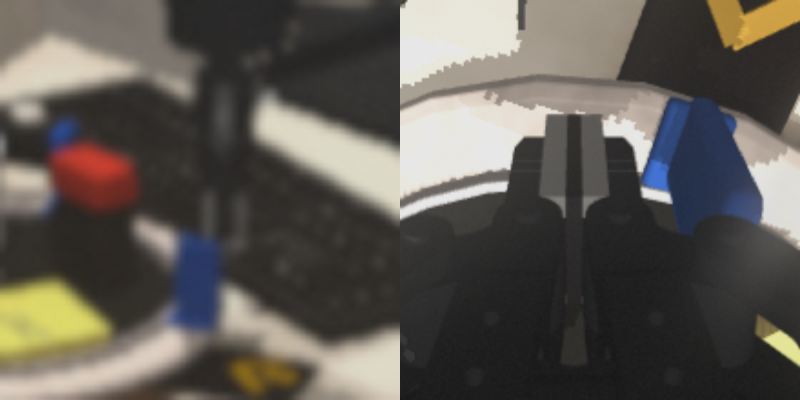

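No contact with the stated tip at 0.023, below the platter top. So the fingers really are short, and the tip is near 0.06, at mid-tab. Starting to push along the arc.

Call:
{"op": "move_arm", "data": {
  "series": [
    [[-0.0024,0.0072,0,0,0,-0.0524,0],[-0.002,0.0073,0,0,0,-0.0524,0],[-0.0016,0.0074,0,0,0,-0.0524,0],[-0.0013,0.0075,0,0,0,-0.0524,0],[-0.0008,0.0076,0,0,0,-0.0524,0],[0,0,0,0,0,0,0],[0,0,0,0,0,0,0]]
  ]
}}

```text
clock: 5.43
position: [0.4071, -0.1105, 0.0344]
ee_rot: [0.0, -0.044, 0.999, 0.0]
contact_force: [0.5, 0.1, 0.1]
width: -0.0003
```

```bash
python3 tip.py 4
```

```text
5.4333 [ 0.40711874 -0.11054575  0.0344131 ] [ 1.72836287e-05 -4.41085189e-02  9.99026745e-01  4.43598468e-05] [0.47392994 0.09221995 0.0727923 ] [-0.03544207  0.01009331 -0.00728119] -0.00034339648616257243
[[336.26917282 235.20991524]
 [336.22622825 238.21305402]
 [336.38641709 226.93821516]]
```

View pics/c4.png

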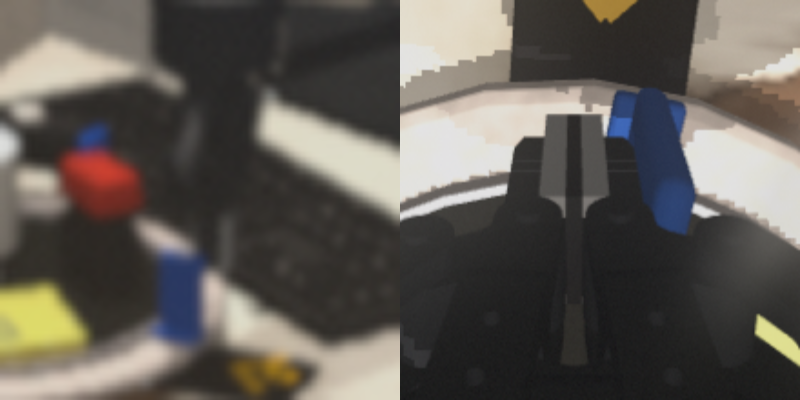

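View pics/wc4.png

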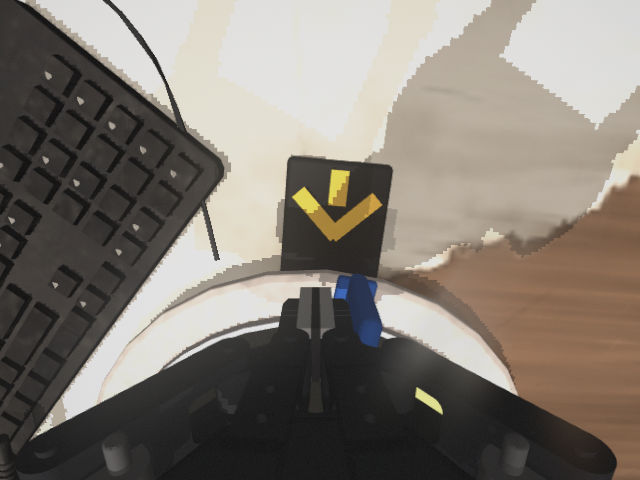

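The tab is now against the finger and the platter has begun to turn: the tab and stamp have both shifted in the scene view. Continuing 36°.

Call:
{"op": "move_arm", "data": {
  "series": [
    [[-0.0003,0.0075,0,0,0,-0.0524,0],[0.0001,0.0076,0,0,0,-0.0524,0],[0.0005,0.0076,0,0,0,-0.0524,0],[0.0009,0.0076,0,0,0,-0.0524,0],[0.0012,0.0075,0,0,0,-0.0524,0],[0.0016,0.0074,0,0,0,-0.0524,0],[0.002,0.0073,0,0,0,-0.0524,0],[0.0024,0.0072,0,0,0,-0.0524,0],[0.0028,0.0071,0,0,0,-0.0524,0],[0.0031,0.0069,0,0,0,-0.0524,0],[0.0035,0.0067,0,0,0,-0.0524,0],[0.0038,0.0065,0,0,0,-0.0524,0],[0,0,0,0,0,0,0],[0,0,0,0,0,0,0]]
  ]
}}

```text
clock: 6.7
position: [0.4289, -0.0239, 0.0343]
ee_rot: [-0.0, 0.267, 0.964, 0.0]
contact_force: [0.0, 0.7, -0.9]
width: 0.0001
```

```bash
python3 tip.py 5; python3 - <<'E'
from m import *
im,o=measure('top5.png')
a=cv2.imread('pics/sc5.png')[150:300,200:400]; cv2.imwrite('pics/zs5.png',cv2.resize(a,(800,600),interpolation=cv2.INTER_CUBIC))
p=np.array(manip.get_state()['position'])-[.551,-.1,0]; print(np.hypot(*p[:2]),np.degrees(np.arctan2(p[1],p[0])))
E
```

```text
6.7 [ 0.42888873 -0.02393126  0.03428976] [-4.71699877e-05  2.66989199e-01  9.63699518e-01  6.66137424e-05] [ 0.01276285  0.65711375 -0.94256704] [0.0413039  0.0128899  0.00106682] 5.283256221219627e-05
[[319.71196373 244.31424783]
 [319.71278707 247.40366519]
 [319.70924727 235.80067377]]
blue 55 [411.3 165.7] [407 159  10  13] [ 0.6563 -0.1903  0.07  ]
blue 65 [342.8 169.6] [339 164   9  12] [0.6407 0.0056 0.07  ]
blue 63 [417.  232.4] [412 228  11  10] [ 0.4613 -0.2041  0.07  ]
red 21 [392.5 224. ] [391 221   4   7] [ 0.4774 -0.1319  0.099 ]
yellow 12 [384.3 266.7] [383 265   4   4] [ 0.3719 -0.1194  0.008 ]
green 268 [378.9 170.7] [370 163  19  17] [ 0.633  -0.0954  0.09  ]
0.14418398866822157 148.22178658125037
```

View pics/zs5.png

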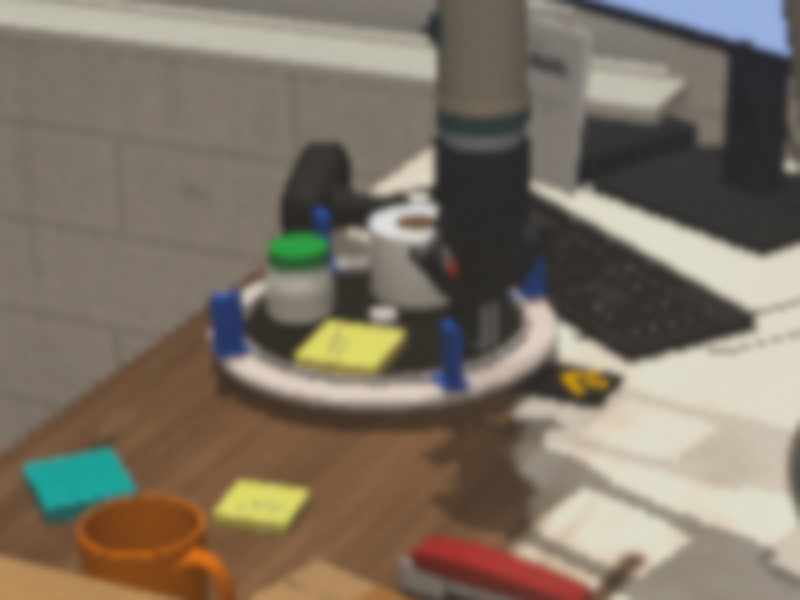

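View pics/ztop5.png

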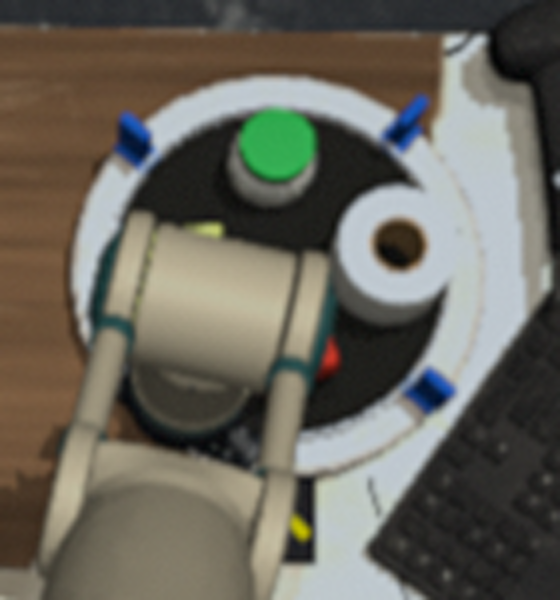

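View pics/wc5.png

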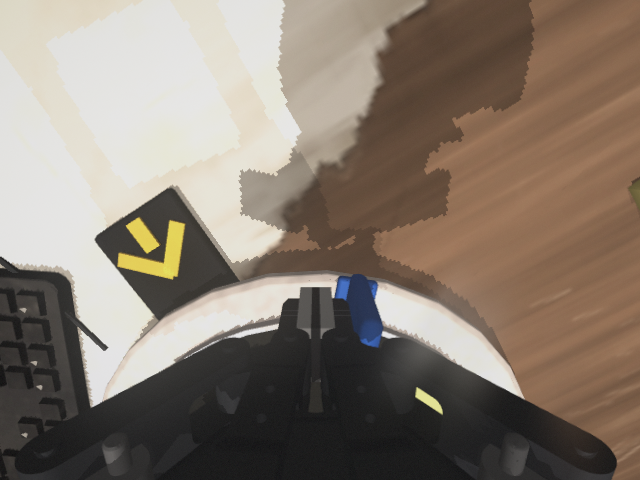

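Three visible tabs give -43.5° so far. I'll push 8° more, then back off, lift clear and measure properly.

Call:
{"op": "move_arm", "data": {
  "series": [
    [[0.0037,0.0057,0,0,0,-0.0471,0],[0.004,0.0055,0,0,0,-0.0471,0],[0.0041,0.0051,0,0,0,-0.0454,0],[0,0,0,0,0,0,0],[0,0,0,0,0,0,0],[-0.005,-0.006,0,0,0,0,0],[-0.005,-0.006,0,0,0,0,0],[0,0,0,0,0,0,0],[0,0,0.03,0,0,0,0],[0,0,0.035,0,0,0,0],[0,0,0.035,0,0,0,0],[0,0,0.035,0,0,0,0],[-0.02,0.035,0,0,0,0,0],[-0.02,0.035,0,0,0,0,0],[-0.02,0.035,0,0,0,0,0],[-0.02,0.035,0,0,0,0,0],[-0.02,0.035,0,0,0,0,0],[-0.02,0.035,0,0,0,0,0],[0,0,0,0,0,0,0],[0,0,0,0,0,0,0]]
  ]
}}

```text
clock: 8.52
position: [0.309, 0.1917, 0.1693]
ee_rot: [0.0, 0.332, 0.943, 0.0]
contact_force: [1.5, -0.8, -0.1]
width: -0.0
```

```bash
python3 - <<'E'
from m import *
im,o=measure('top6.png')
B=np.array(o['blue']); C=B[:,:2].mean(0); print('C',C)
for b in B: print(np.degrees(np.arctan2(b[1]-C[1],b[0]-C[0])))
s=save('scene','sc6.png'); cv2.imwrite('pics/zs6.png',cv2.resize(s['color'][150:300,200:400,::-1],(800,600),interpolation=cv2.INTER_CUBIC))
E
```

```text
blue 63 [347.  165.3] [343 159   9  13] [ 0.6537 -0.0061  0.07  ]
blue 56 [415.7 169.9] [411 164  10  12] [ 0.6439 -0.2025  0.07  ]
blue 59 [344.2 232.2] [340 226   9  12] [ 0.4579 -0.0005  0.07  ]
blue 55 [412.9 236.7] [408 232  11  10] [ 0.449  -0.1925  0.07  ]
red 210 [381.  223.1] [372 217  19  14] [ 0.4793 -0.1004  0.099 ]
yellow 64 [378.  264.5] [371 260  16   9] [ 0.378  -0.1013  0.008 ]
yellow 19 [378.1 270. ] [377 267   3   7] [ 0.3619 -0.1015  0.008 ]
green 271 [382.5 170.6] [373 162  20  18] [ 0.6335 -0.1054  0.09  ]
C [ 0.55113273 -0.10036977]
42.58027100023136
-47.73965774585581
133.01585707477392
-137.97124738571463
```

View pics/ztop6.png

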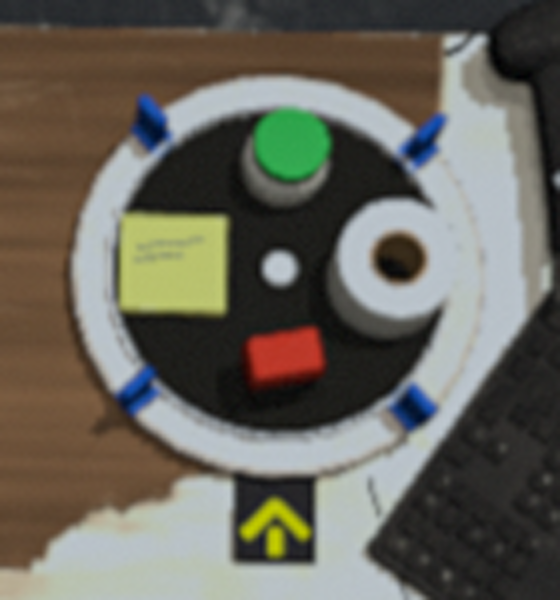

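View pics/zs6.png

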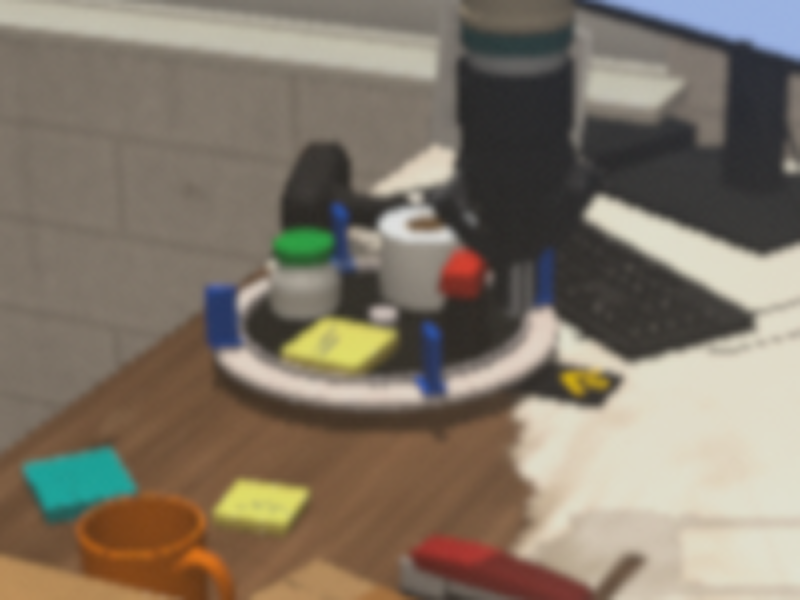

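The top view shows the stamp at (381,223) nearly in line with the arrow, everything upright, and the tabs turned -50.3° in total. The tab midpoint sits at 177.5° while the stamp itself appears at about 180°. I'll get an independent wrist-camera look from above the arrow line.

Call:
{"op": "move_arm", "data": {
  "series": [
    [[0,0,0.035,0,0,0,0],[0,0,0.035,0,0,0,0],[0,0,0.035,0,0,0,0],[0.016,-0.0243,0.0046,0,0,0.0567,0],[0.016,-0.0243,0.0046,0,0,0.0567,0],[0.016,-0.0243,0.0046,0,0,0.0567,0],[0.016,-0.0243,0.0046,0,0,0.0567,0],[0.016,-0.0243,0.0046,0,0,0.0567,0],[0.016,-0.0243,0.0046,0,0,0.0567,0],[0.016,-0.0243,0.0046,0,0,0.0567,0],[0.016,-0.0243,0.0046,0,0,0.0567,0],[0.016,-0.0243,0.0046,0,0,0.0567,0],[0.016,-0.0243,0.0046,0,0,0.0567,0],[0.016,-0.0243,0.0046,0,0,0.0567,0],[0.016,-0.0243,0.0046,0,0,0.0567,0],[0,0,0,0,0,0,0],[0,0,0,0,0,0,0],[0,0,0,0,0,0,0],[0,0,0,0,0,0,0]]
  ]
}}

```text
clock: 10.2
position: [0.5016, -0.1015, 0.3293]
ee_rot: [-0.0, 0.002, 1.0, 0.0]
contact_force: [-0.4, 0.8, 0.4]
width: 0.0002
```

```bash
python3 - <<'E'
from h import *
from scipy.spatial.transform import Rotation as Ro
s=manip.get_state(); q=s['ee_rot']; print(s['clock'],s['position'],q,s['qd'])
R=Ro.from_quat([q[1],q[2],q[3],q[0]]).as_matrix()
w=save('wrist','w6.png'); M=np.array(w['tool_from_camera'])
Rw=R@M[:3,:3]; tw=R@M[:3,3]+s['position']
w['R']=Rw.T; w['t']=-Rw.T@tw; print(tw,w['fx'],w['k1'])
np.savez('w6.npz',**{k:w[k] for k in('fx','fy','cx','cy','k1','R','t')})
c=w['color']; hsv=cv2.cvtColor(c,cv2.COLOR_RGB2HSV)
for nm,lo,hi,z in (('blue',(105,150,40),(125,255,255),.07),('red',(0,170,60),(8,255,255),.099),('arrow',(18,150,120),(32,255,255),.008)):
    n,l,st,ce=cv2.connectedComponentsWithStats(cv2.inRange(hsv,lo,hi))
    for i in range(1,n):
        if st[i,4]>60: print(nm,st[i],ce[i].round(1),onplane(w,*ce[i],z).round(4))
E
```

```text
10.2 [ 0.50161279 -0.10149973  0.32931337] [-4.40899044e-04  1.80112350e-03  9.99998226e-01  3.31608508e-04] [ 0.02036954 -0.00846643 -0.00020446  0.0002143  -0.00120751  0.00093935]
[ 0.42767883 -0.10091581  0.50171917] 350.8262763028292 -0.039934988745525646
blue [226 149  17  18 120] [233.7 157.3] [ 0.4529 -0.1988  0.07  ]
blue [387 156  24  19 142] [400.9 165. ] [0.4631 0.0031 0.07  ]
blue [231 303  14  13  82] [237.5 309.3] [ 0.6562 -0.2083  0.07  ]
blue [378 308  15  14 101] [385.1 314.3] [ 0.6649 -0.0055  0.07  ]
arrow [311  75   8  15 110] [314.8  81.9] [ 0.3611 -0.1007  0.008 ]
```

View pics/w6.png

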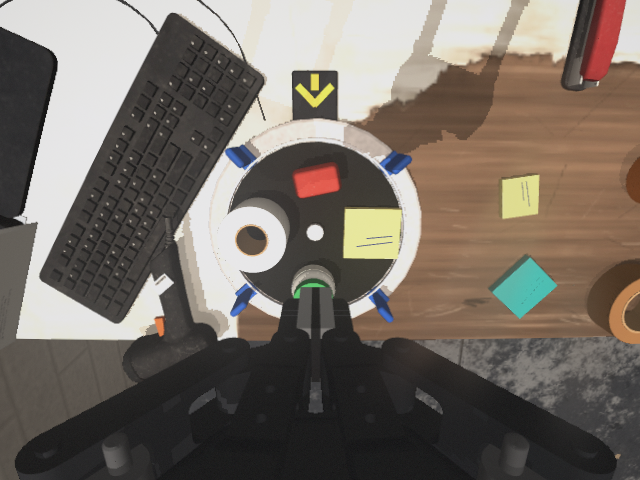

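The wrist view shows the arrow shaft at x≈315, the hub at (315,233) and the stamp at about (317,181), close to the line. I'll refine these numbers on the saved picture.

```bash
python3 - <<'E'
import numpy as np,cv2
from h import onplane
w=dict(np.load('w6.npz')); w={k:(v if v.ndim else float(v)) for k,v in w.items()}
c=cv2.imread('pics/w6.png'); hsv=cv2.cvtColor(c,cv2.COLOR_BGR2HSV)
roi=np.zeros(c.shape[:2],np.uint8); roi[60:270,210:430]=255
def comp(m,mn=30):
    m=m&roi; n,l,st,ce=cv2.connectedComponentsWithStats(m); return [(st[i],ce[i],(l==i).astype(np.uint8)) for i in range(1,n) if st[i,4]>mn]
r=cv2.inRange(hsv,(0,120,60),(10,255,255))|cv2.inRange(hsv,(170,120,60),(180,255,255))
for st,ce,m in comp(r):
    mm=cv2.minAreaRect(cv2.findContours(m,0,1)[0][0]); print('red',st,ce,mm,onplane(w,*ce,.097),onplane(w,*mm[0],.097))
for st,ce,m in comp(cv2.inRange(hsv,(20,120,120),(34,255,255))): print('yel',st,ce.round(1),onplane(w,*ce,.008))
for st,ce,m in comp(cv2.inRange(hsv,(0,0,160),(180,60,255)),60):
    if st[4]<400: print('white',st,ce.round(1),onplane(w,*ce,.035))
z=cv2.resize(c[60:260,210:430],(660,600),interpolation=cv2.INTER_CUBIC); cv2.imwrite('pics/zw6.png',z)
E
```

```text
red [ 292  162   49   36 1352] [316.59985207 179.8454142 ] ((316.66339111328125, 179.9292755126953), (30.032506942749023, 46.58530044555664), 77.90524291992188) [ 0.47735247 -0.09923124  0.097     ] [ 0.47744854 -0.09915877  0.097     ]
yel [311  74   8  17 136] [314.5  82. ] [ 0.36114041 -0.10107911  0.008     ]
yel [295  83  39  25 376] [314.4  94.3] [ 0.37620784 -0.10131072  0.008     ]
white [307 225  17  16 212] [314.7 232.3] [ 0.55685111 -0.10183995  0.035     ]
```

View pics/zw6.png

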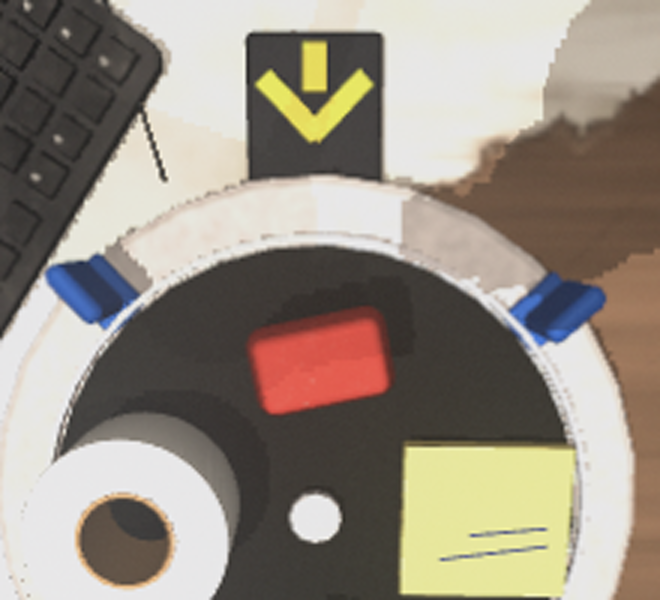

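```bash
python3 - <<'E'
from h import *
s=manip.get_state(); print(s['clock'],s['contact_force'],np.abs(s['qd']).max())
print(manip.sign_off())
E
```

```text
10.25 [ 0.45093108 -0.3346711  -1.26652766] 0.016619385345327777
the job is handed in; nothing more can be done
None
```

I turned the platter about 50° clockwise by pushing the front blue tab with the shut fingers. I then backed off, lifted clear and handed the job in at 10.3 s with the arm hovering at z = 0.33 m, touching nothing. The push forces I read after each step were about 1–2 N.

**Stamp position:** my last checks disagree slightly on where the stamp stands:

| Check | Distance from the arrow line |
|---|---|
| Top camera | within about 0.5 mm |
| Wrist camera | about 2 mm past the line (1.7°) |
| Midpoint of the two front tabs | about 2.5–2.8° past the line, if the stamp stands exactly midway |

The two camera readings differ by about the calibration error of 2 mm, so I did not nudge it back.

**Everything else:** the stamp, jar, label roll and note pad all look upright and in place. The bench items in view look unmoved, judged by eye only.

**Discrepancy with the interface text:** the shut fingertips showed about 25–30 mm above the TCP in two camera views, where the text puts them 11 mm below it. I descended in small steps, watched the force, and pushed at that lower height.

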